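# Chock the rolling pin before taking away the horse that holds it

### The arm

A 6-joint arm with a two-finger parallel gripper is mounted at the origin on the work surface. World frame = base frame: x ahead of the robot, y to its left, z up, the work surface at z = 0. Lengths are in m, angles in rad, forces in N, time in s.
With the tool pointing down it reaches from about 0.35 to 0.775 m from the base axis. Payload 7.3 kg.
Tool frame: the origin (TCP) lies midway between the tips of the shut fingers; the grasp point (between the pads) lies 19 mm behind it; z points along the fingers, y is the line along which they close (so a half turn about z gives the same grasp; the last joint's range is limited). The gripper opens to 92 mm and grips with 3 to 60 N. Pads are 19 mm wide; open, the fingers measure 130 mm over their backs; the gripper's body (75 mm by 190 mm) begins 47 mm behind the grasp point.
Start: joints at [-1.378, 0.342, 1.524, -0, 1.275, -0.146], TCP at [0.175, -0.495, 0.227] pointing down, gripper open.
Joint ranges: [-2.53, 2.53], [-0.77, 2.02], [0.04, 2.7], [-1, 4.14], [0.28, 2.66], [-3.11, 3.11]. Speed limits (rad/s): [2.57, 2.57, 3.14, 3.14, 3.14, 3.14].

### API

Orientations are given as a unit quaternion [w, x, y, z].
In Python, from workcell import bot gives the robot as it stands. The module is installed in compiled form; this text tells all that it offers.
- The arm moves only by the shell command python3 -m pendant 'ROWS'. ROWS is JSON, a list of rows, each a list of 3 entries, a list of its own where there are three numbers: the shift along the tool's x, y, z each as a share of 300 mm, from -1 to 1, then the turn, a rotation vector about the tool's x, y, z each as a share of 90 degrees, from -1 to 1, then the opening, from -1 (shut) to 1 (fully open), so that 0 is half open. In form: [[[x, y, z], [ax, ay, az], fingers], ...]. A call has 1 to 10 rows; each row is the pose to reach, as a shift and turn from the pose commanded when the call began, along the tool's axes at that moment; what a row does not reach only later rows make up. A row lasts 1/8 s, in which the tool goes at most 62.5 mm and 10.7 degrees, less where a joint would pass 70% of its speed; a pose out of reach is approached as far as the arm can. A call with a number of a shift or a turn outside -1 to 1 is refused whole. A call with a gripper value outside its range is refused whole. The fingers move at their own pace and stop on an object; the grip force is fixed at half the most. Time passes only in rows, so rows that repeat a pose let the fingers close. It gives the time, the measured TCP pose, the force, the opening and the grip force at its end, in the units of the state.
- bot.get_state(): the state, without advancing time (a new reading comes with each control period).
- bot.grab_frame(name): name is "side" or "top" or "wrist"; returns a dict with "frame" (384x512x3 uint8, red, green, blue), "z_map" (384x512 float32, m along the optical axis (not along the pixel's ray), 0 where there is no reading), "camera_matrix" (3x3 intrinsics, pixels), "view" (4x4, takes a point from world to camera coordinates). Camera axes: x right, y down, z forward; pixel columns grow to the right and rows downward; lengths in m; the calibration is good to about 2 mm. A picture is of the moment at which its call begins.
- bot.hand_in(): hands the job in; it is judged then, once.
The state is a dict: "time": time; "q": joint angles; "joint_vel": joint speeds; "tau": joint torques, N m; "eef_pos": TCP position; "ee_rot": TCP orientation; "contact_force": force on the tool from outside, world axes, zero at the start; "wrist_torque": the same for the moment, N m; "width": finger opening in m; "grasp_force": force on a finger pad.
Only numpy, scipy, OpenCV 4.12 (cv2) and the standard library are available. Lean on these libraries where they do the work, as an engineer would, in place of code of your own. Each camera call takes 0.05 s, during which the arm holds its last target. There are 200 camera calls.

### The job

On the sloping display board a wooden rolling pin is kept from rolling down only by the black horse figurine, which has just been sold. Push the yellow chock up the board, sloping side first, until it is snug against the rolling pin's barrel beside the horse; only then take the black horse away and stand it upright in the green tray. The rolling pin must stay where it is on the board, held by the chock, and the other wares must be left alone.

Things in the scene. Friction and masses are not known exactly. Their poses are not given: they have to be found in the camera images.
- board_top (a point): Blue-painted display board, 360 (x) by 300 (y) by 18 mm, fixed; the point is the centre of its upper face. Its x axis points up the slope (away from the robot, rising 5 degrees), y across to the left, z square to the face. The face is about 20 mm above the table at the lower edge, 51 mm at the upper. The chock and horse stay put on it by friction; the rolling pin rolls down unless held.
- pin_center (a point): Loose rolling pin: pale barrel 56 mm in diameter, 180 mm long, and a red handle 24 mm thick at each end (282 mm overall), about 0.4 kg, lying across the board near its upper end; the point is the barrel's centre, 28 mm above the board's face. It leans on the horse's base, uphill of it. The point's axes turn as the pin rolls; its y is the barrel's axis.
- chock_mid (a point): Loose yellow wedge chock, 66 mm long (x), 60 wide (y), 44 high, 0.3 kg, 40 to 100 mm downhill of the pin, right of the horse. The point is 22 mm above its underside, 35 mm ahead of its upright back plate. +x points to its 45 degree face, turned uphill; the toe is at x = +31 mm. Snug, the pin's axis is 46.6 mm ahead (+x) of the point. A finger pushing low on the back slides it (2 to 5 N).
- horse_grip (a point): Loose black horse on a grey base 110 (x) by 52 (y) by 14 mm, 127 mm tall, 0.45 kg; its base's rear edge touches the barrel left of its middle. The point is the middle of its round trunk (38 mm thick, 64 mm long plus round ends, along x), 73 mm above the base's underside. +x points to the tail; the neck starts 25 mm from the point towards -x and rises 35 mm over the back. Grip across the trunk.
- tray: Shallow green plastic tray, 190 (x) by 150 (y) by 30 mm, walls and floor 5 mm thick, fixed; origin at the centre of its underside, on the table, z up. It stands left or right of the board.
- redhorse: Bystander: red-brown horse figurine of the same shape, loose, origin at the centre of its underside.
- mug: Bystander: blue mug, 76 mm in diameter, 90 mm tall, loose, origin at the centre of its underside.
- sortbox: Bystander: cardboard box with four compartments holding glassware, 190 (x) by 150 (y) by 60 mm (contents up to 65 mm), fixed, origin at the centre of its underside; it stands on the side of the board where the tray is not.
Mind the look-alikes: they are no part of the job. There is more than one size of the part that bears chock_mid; the job needs the largest. What is shaped like the part that bears horse_grip but purple is not meant.

How it is judged:
By the outcome, as a careful person would: the job done as asked, in the order asked, and still so for the second after the job is handed in, with the robot touching nothing.
It also fails if it takes over 64 s, if anything falls off the work surface, if the arm or the gripper's body presses on something with over 40 N, if the wrist force passes 120 N, or if a joint passes its speed limit or range.

## Working session

There is one attempt and no reset: what is moved stays moved. The work goes in short steps, Python scripts to look and compute and a shell command to move; the robot and the scene stay as the last step left them, time stands still between calls to the robot, and variables do not carry over. Pictures are saved under pics/ and viewed, at most 10 in all, crops included, and the job is handed in when it is done.

```bash
mkdir -p pics; cat > h.py <<'E'
from workcell import bot
import numpy as np, cv2, pickle
def snap(n,tag):
    f=bot.grab_frame(n); pickle.dump(f,open(f'{tag}.pkl','wb')); cv2.imwrite(f'pics/{tag}.png',f['frame'][:,:,::-1]); return f
def cloud(f):
    z=f['z_map'];K=np.array(f['camera_matrix']);v,u=np.indices(z.shape)
    P=np.stack([(u-K[0,2])/K[0,0]*z,(v-K[1,2])/K[1,1]*z,z],-1)
    T=np.linalg.inv(np.array(f['view'])); W=P@T[:3,:3].T+T[:3,3]; W[z<=0]=np.nan; return W
def load(t): return pickle.load(open(f'{t}.pkl','rb'))
E
python3 - <<'E'
from h import *
a=snap('top','top0');b=snap('side','side0')
cv2.imwrite('pics/both0.png',cv2.resize(np.vstack([a['frame'],b['frame']])[:,:,::-1],None,fx=.78,fy=.78))
s=bot.get_state();print(s['time'],s['eef_pos'],s['ee_rot'],s['width'],s['contact_force'])
E
```

```text
0.1 [ 0.17444174 -0.49478324  0.2261171 ] [-7.09860674e-04  9.85688668e-01  1.68574453e-01 -1.94006334e-06] 0.09199814266358254 [-0.80702791  0.04525001  0.85371315]
```

View pics/top0.png

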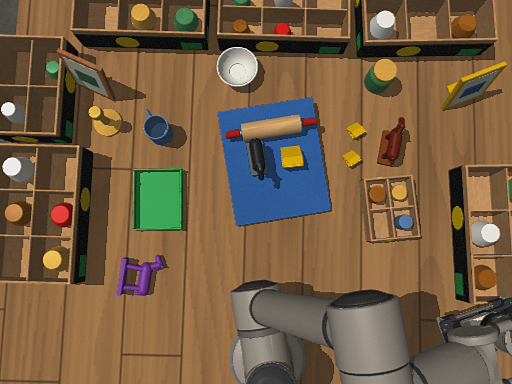

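View pics/side0.png

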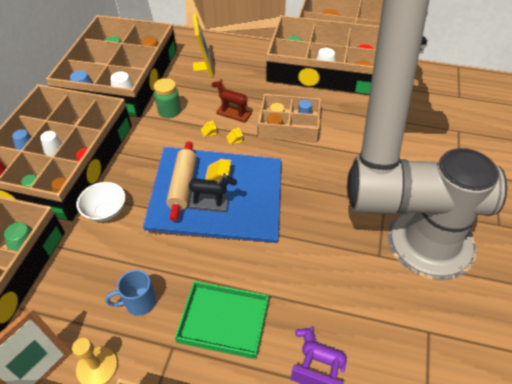

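The top view shows the pin running from (232,134) to (315,122), the black horse near (257,158) with its head towards the robot, and the large chock at (292,157). The tray is at (159,199), on the left; the small chocks at (357,130) and (352,158) are look-alikes. The side view agrees.

```bash
python3 - <<'E'
from h import *
f=load('top0');W=cloud(f);rgb=f['frame'];hsv=cv2.cvtColor(rgb,cv2.COLOR_RGB2HSV).astype(int);H,S,V=[hsv[...,i] for i in range(3)]
def box(m,x0,x1,y0,y1):
    k=np.zeros_like(m);k[y0:y1,x0:x1]=1;return m&k&~np.isnan(W[...,0])
blue=box((H>95)&(H<125)&(S>120),210,335,92,230)
P=W[blue];c=np.median(P,0)
# plane fit
A=np.c_[P[:,:2],np.ones(len(P))];
for _ in range(5):
    co=np.linalg.lstsq(A,P[:,2],rcond=None)[0];r=abs(A@co-P[:,2]);k=r<.004;A,P=A[k],P[k]
g=co[:2];print('plane',co,'slope deg',np.degrees(np.arctan(np.hypot(*g))),'yaw',np.degrees(np.arctan2(g[1],g[0])))
R=cv2.minAreaRect(P[:,:2].astype(np.float32));print('board rect',R)
def info(n,m):
    Q=W[m];h=Q[:,2]-(Q[:,:2]@co[:2]+co[2]);print(n,len(Q),'mean',Q.mean(0).round(4),'min',Q.min(0).round(3),'max',Q.max(0).round(3),'hmax',h.max().round(3));return Q,h
y=box((H>20)&(H<33)&(S>170),275,310,140,175);Q,h=info('chock',y)
t=Q[h>.036];print('chock top',t.mean(0),cv2.minAreaRect(t[:,:2].astype(np.float32)),cv2.minAreaRect(Q[:,:2].astype(np.float32)))
p=box((H>8)&(H<25)&(S>40)&(S<160)&(V>120),235,307,110,142);Q,h=info('barrel',p)
t=Q[h>.05];m=t.mean(0);d=np.linalg.svd(t[:,:2]-m[:2])[2][0];print('pin top',m,'axis yaw',np.degrees(np.arctan2(d[1],d[0])),cv2.minAreaRect(t[:,:2].astype(np.float32)))
hb=box((V<60),240,275,130,190);Q,h=info('horse',hb)
for a,b in((.06,.095),(.1,.13)):
    t=Q[(h>a)&(h<b)]
    if len(t)>5: print(a,len(t),t.mean(0),cv2.minAreaRect(t[:,:2].astype(np.float32)))
gr=box((H>50)&(H<80)&(S>120),125,190,160,240);Q,h=info('tray',gr);print(cv2.minAreaRect(Q[:,:2].astype(np.float32)))
im=cv2.resize(rgb[90:240,205:345],None,fx=5,fy=5,interpolation=cv2.INTER_CUBIC)[:600,:700];cv2.imwrite('pics/crop0.png',im[:,:,::-1])
E
```

```text
plane [ 0.08582576  0.0153767  -0.01690939] slope deg 4.9831503844481695 yaw 10.15744787710914
board rect ((0.6059585809707642, -0.00597478449344635), (0.3572885990142822, 0.2989913523197174), 10.944544792175293)
chock 401 mean [ 0.614  -0.0581  0.0678] min [ 0.58  -0.094  0.034] max [ 0.653 -0.026  0.084] hmax 0.052
chock top [ 0.59982877 -0.05975093  0.07547275] ((0.6010060906410217, -0.05987543240189552), (0.03634541109204292, 0.06022146716713905), 7.760288715362549) ((0.6167609691619873, -0.060486193746328354), (0.06752779334783554, 0.06578422337770462), 8.135729789733887)
barrel 942 mean [0.6992 0.0073 0.0952] min [ 0.661 -0.081  0.079] max [0.738 0.097 0.11 ] hmax 0.067
pin top [0.6986869  0.00898363 0.09789997] axis yaw -78.8360287459232 ((0.6996152400970459, 0.007358543574810028), (0.043033964931964874, 0.17908525466918945), 10.9750337600708)
horse 459 mean [0.602  0.0441 0.1168] min [0.533 0.014 0.03 ] max [0.673 0.085 0.162] hmax 0.13
0.06 295 [0.61326133 0.04895046 0.12351326] ((0.6106444001197815, 0.04805455356836319), (0.09137767553329468, 0.03735912963747978), 11.75408935546875)
0.1 84 [0.55327322 0.03704553 0.14546498] ((0.5554937720298767, 0.03859492018818855), (0.044581398367881775, 0.02006920613348484), 2.399657726287842)
tray 3020 mean [0.4798 0.3552 0.0068] min [ 0.383  0.274 -0.008] max [0.577 0.43  0.037] hmax 0.015
((0.47926247119903564, 0.3522229492664337), (0.19003134965896606, 0.1501341462135315), 2.3382978439331055)
```

View pics/crop0.png

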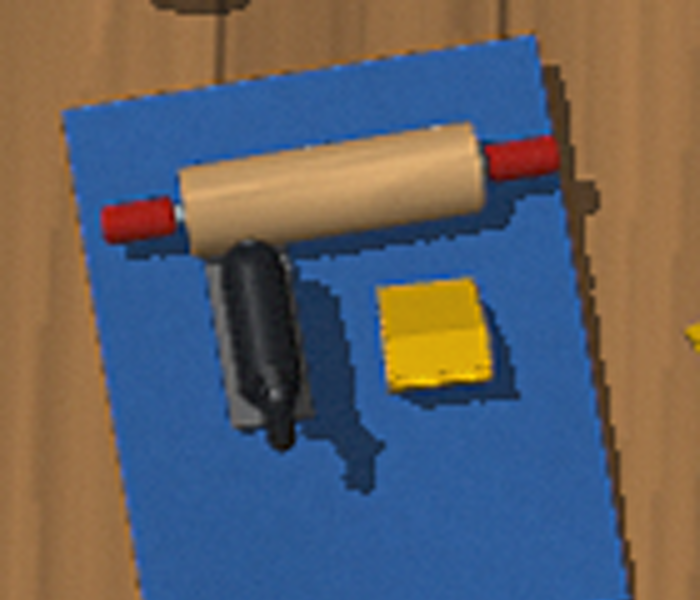

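Crop: the horse's base touches the barrel left of its middle at about (245,245). The chock spans (379,280) to (492,388), about 3° clockwise of the board, with its thick back facing the robot. I'll push with shut fingers and tool y along the slope, so the wide gripper body clears the horse.

```bash
cat >> h.py <<'E'
from scipy.spatial.transform import Rotation as Ro
yaw=np.radians(11.0); U=np.array([np.cos(yaw),np.sin(yaw),0]);
n=np.array([-.08582576,-.0153767,1]);n/=np.linalg.norm(n)
V=np.cross(n,U);V/=np.linalg.norm(V);U=np.cross(V,n)
B=np.array([.606,-.006,0]);B[2]=.08582576*B[0]+.0153767*B[1]-.01690939
def wb(u,v,h): return B+u*U+v*V+h*n
def bw(p): d=np.asarray(p)-B; return np.stack([d@U,d@V,d@n],-1)
def go(p,R=None):
    s=bot.get_state();w,x,y,z=s['ee_rot'];R0=Ro.from_quat([x,y,z,w])
    d=R0.inv().apply(p-s['eef_pos'])/.3
    r=np.zeros(3) if R is None else (R0.inv()*Ro.from_matrix(R)).as_rotvec()/(np.pi/2)
    print('t',round(s['time'],2),'pos',s['eef_pos'].round(4),'board',bw(s['eef_pos']).round(4),'| shift',d.round(4),'turn',r.round(4),'F',s['contact_force'].round(1),'w',round(s['width'],4),'gf',s['grasp_force'])
def Rz(y,z): y=y/np.linalg.norm(y);return np.stack([np.cross(y,z),y,z],1)
RP=Rz(U,-n)
RG=Rz(V,-n)
E
python3 - <<'E'
from h import *
c=np.array([.619,-.060,.06]);print('chock',bw(c),'pin',bw([.7015,.0078,.07]),'horse',bw([.6106,.048,.125]),'redhorse?')
b=bw(c);go(wb(b[0]-.035-.019-.03,b[1]-.002,.10),RP)
E
```

```text
chock [ 0.00461257 -0.05552038  0.02461247] pin [ 0.09905294 -0.00472066  0.02648221] horse [0.02258501 0.05201472 0.08843059] redhorse?
t 0.1 pos [ 0.1744 -0.4948  0.2261] board [-0.4984 -0.3977  0.2348] | shift [ 1.5807 -0.9117  0.3293] turn [-0.0469  0.038  -0.906 ] F [-0.8  0.   0.9] w 0.092 gf 0.0
```

```bash
python3 -m pendant '[[[0.85,-0.47,0],[0,0,-0.6],-1],[[0.85,-0.47,0],[0,0,-0.6],-1],[[0.85,-0.47,0],[0,0,-0.6],-1],[[0.85,-0.47,0],[0,0,-0.6],-1],[[0.85,-0.47,0],[0,0,-0.6],-1],[[0.85,-0.47,0],[0,0,-0.6],-1],[[0.85,-0.47,0],[0,0,-0.6],-1],[[0.85,-0.47,0],[0,0,-0.6],-1]]'
python3 - <<'E'
from h import *
go(wb(.0046-.035-.019-.03,-.0575,.10),RP)
E
```

```text
time: 1.1
eef_pos: [0.3675, -0.2784, 0.2266]
ee_rot: [-0.0, 0.803, 0.597, -0.0]
contact_force: [-0.5, 0.0, -0.2]
width: 0.0165
grasp_force: 0.0
t 1.1 pos [ 0.3675 -0.2784  0.2266] board [-0.2684 -0.2221  0.2154] | shift [0.7931 0.3299 0.329 ] turn [-0.0547  0.0127 -0.3082] F [-0.5  0.  -0.2] w 0.0165 gf 0.0
```

```bash
python3 -m pendant '[[[0.793,0.33,0.329],[-0.0547,0.0127,-0.308],-1],[[0.793,0.33,0.329],[-0.0547,0.0127,-0.308],-1],[[0.793,0.33,0.329],[-0.0547,0.0127,-0.308],-1],[[0.793,0.33,0.329],[-0.0547,0.0127,-0.308],-1],[[0.793,0.33,0.329],[-0.0547,0.0127,-0.308],-1],[[0.793,0.33,0.329],[-0.0547,0.0127,-0.308],-1],[[0.793,0.33,0.329],[-0.0547,0.0127,-0.308],-1]]'
python3 - <<'E'
from h import *
go(wb(.0046-.035-.019-.025,-.0575,.012),RP)
f=snap('wrist','w1')
cv2.imwrite('pics/w1b.png',cv2.resize(f['frame'][:,:,::-1],(800,600)))
E
```

```text
time: 1.98
eef_pos: [0.5306, -0.079, 0.1282]
ee_rot: [0.028, 0.635, 0.771, 0.033]
contact_force: [0.2, 0.2, 0.3]
width: 0.0005
grasp_force: 0.0
t 1.98 pos [ 0.5306 -0.079   0.1282] board [-0.0796 -0.0574  0.1004] | shift [-2.000e-04  1.720e-02  2.947e-01] turn [0.0001 0.0002 0.0006] F [0.2 0.2 0.3] w 0.0005 gf 0.0
```

View pics/w1b.png

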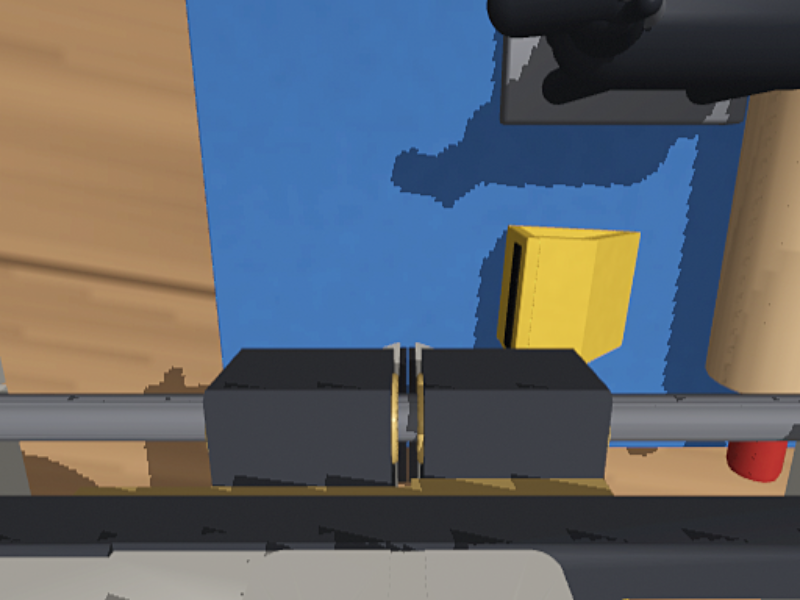

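Wrist view: the chock spans (497,225) to (640,365), the barrel is on the right from x≈710, and the horse's base is at (500–745,125). The shut fingers are behind the chock's back. I'll refine the positions from this view's depth.

```bash
python3 - <<'E'
from h import *
f=load('w1');W=bw(cloud(f));hsv=cv2.cvtColor(f['frame'],cv2.COLOR_RGB2HSV).astype(int);H,S,Vv=[hsv[...,i] for i in range(3)]
u=np.arange(512)[None,:]+np.zeros((384,1),int);v=np.arange(384)[:,None]+np.zeros((1,512),int)
bl=W[(H>95)&(H<125)&(S>120)];print('board h',np.nanmedian(bl[:,2]))
q=W[(H>20)&(H<33)&(S>170)&(u>300)&(u<415)&(v<222)&(v>140)]
print('chock min/max',np.nanpercentile(q,1,0),np.nanpercentile(q,99,0))
t=q[q[:,2]>.040];print(t.shape,cv2.minAreaRect(t[:,:2].astype(np.float32)))
for lo in np.arange(-.08,-.02,.01):
    k=q[(q[:,1]>lo)&(q[:,1]<lo+.01)];
    if len(k)>10: print(lo.round(2),k[:,0].min().round(4),k[:,0].max().round(4))
p=W[(u>455)&(v>70)&(v<240)&(H>8)&(H<25)&(S<160)&(Vv>100)];p=p[p[:,2]>.03];
# fit cylinder r=.028, h=.028: u = c - sqrt(r^2-(h-.028)^2)
c=p[:,0]+np.sqrt(np.maximum(.028**2-(p[:,2]-.028)**2,0));k=p[:,2]<.05
print('pin axis u',np.median(c[k]),np.polyfit(p[k,1],c[k],1),p[:,1].min(),p[:,1].max())
E
```

```text
board h 0.0005352099329293077
chock min/max [-0.03057805 -0.07670101  0.00451834] [ 0.03473107 -0.01968565  0.04529506]
(3146, 3) ((-0.013941643759608269, -0.04503896087408066), (0.050306882709264755, 0.03167928382754326), 86.99629211425781)
-0.08 -0.0319 0.0349
-0.07 -0.0309 0.0353
-0.06 -0.0309 0.0358
-0.05 -0.0298 0.0363
-0.04 -0.0301 0.0368
-0.03 -0.0295 0.0368
pin axis u 0.09907537290516902 [-0.00112607  0.09900068] -0.08780883098532667 0.032159630472124695
```

```bash
python3 -m pendant '[[[0.018,0,0.15],[0,0,0],-1],[[0.018,0,0.29],[0,0,0],-1],[[0.018,0,0.29],[0,0,0],-1],[[0.018,0,0.29],[0,0,0],-1]]'
python3 -m pendant '[[[0,0.03,0],[0,0,0],-1],[[0,0.06,0],[0,0,0],-1],[[0,0.08,0],[0,0,0],-1],[[0,0.10,0],[0,0,0],-1],[[0,0.11,0],[0,0,0],-1],[[0,0.12,0],[0,0,0],-1],[[0,0.13,0],[0,0,0],-1]]'
python3 - <<'E'
from h import *
go(wb(-.0016,-.052,.012),RP)
E
```

```text
time: 2.52
eef_pos: [0.5381, -0.0721, 0.043]
ee_rot: [0.029, 0.635, 0.771, 0.034]
contact_force: [0.1, -0.4, 1.7]
width: 0.0007
grasp_force: 0.0
time: 3.4
eef_pos: [0.5753, -0.0635, 0.0446]
ee_rot: [0.028, 0.635, 0.772, 0.033]
contact_force: [-2.6, -0.4, 2.2]
width: 0.0002
grasp_force: 1.9
t 3.4 pos [ 0.5753 -0.0635  0.0446] board [-0.0401 -0.0506  0.0131] | shift [-0.0049  0.1284  0.0037] turn [-0.0002 -0.0003  0.0016] F [-2.6 -0.4  2.2] w 0.0002 gf 1.8801552904187702
```

```bash
python3 -m pendant '[[[0,0.015,0],[0,0,0],-1],[[0,0.03,0],[0,0,0],-1],[[0,0.045,0],[0,0,0],-1],[[0,0.06,0],[0,0,0],-1],[[0,0.075,0],[0,0,0],-1],[[0,0.085,0],[0,0,0],-1],[[0,0.095,0],[0,0,0],-1],[[0,0.095,0],[0,0,0],-1]]'
cat > m.py <<'E'
from h import *
import sys
tag=sys.argv[1];go(wb(-.0016,-.052,.012),RP)
f=snap('top',tag);W=bw(cloud(f));hsv=cv2.cvtColor(f['frame'],cv2.COLOR_RGB2HSV).astype(int);H,S,Vv=[hsv[...,i] for i in range(3)]
k=(abs(W[...,0])<.18)&(abs(W[...,1])<.15)
q=W[(H>20)&(H<33)&(S>170)&k];print('chock',len(q),np.percentile(q,1,0),np.percentile(q,99,0))
for a in np.arange(-.09,-.02,.01):
    z=q[(q[:,1]>a)&(q[:,1]<a+.01)]
    if len(z)>3: print(a.round(2),z[:,0].max().round(4))
p=W[(H>8)&(H<25)&(S>40)&(S<160)&(Vv>120)&k];p=p[(p[:,2]>.035)&(p[:,2]<.065)]
print('pin top',p[p[:,2]>.05].mean(0),len(p))
f=bot.grab_frame('wrist');cv2.imwrite(f'pics/{tag}w.png',f['frame'][:,:,::-1])
pickle.dump(f,open(tag+'w.pkl','wb'))
W=bw(cloud(f));hsv=cv2.cvtColor(f['frame'],cv2.COLOR_RGB2HSV).astype(int);H,S,Vv=[hsv[...,i] for i in range(3)];k=(abs(W[...,0])<.18)&(abs(W[...,1])<.15)
q=W[(H>20)&(H<33)&(S>170)&k]
if len(q): print('chock w',len(q),np.percentile(q,1,0),np.percentile(q,99,0))
p=W[(H>8)&(H<25)&(S<160)&(Vv>100)&k&(W[...,2]>.03)&(W[...,2]<.05)&(W[...,0]>.06)]
if len(p): c=p[:,0]+np.sqrt(np.maximum(.028**2-(p[:,2]-.028)**2,0));print('pin axis u w',np.median(c),len(p))
E
python3 m.py a1
```

```text
time: 4.4
eef_pos: [0.6039, -0.058, 0.0472]
ee_rot: [0.029, 0.634, 0.772, 0.034]
contact_force: [-1.2, -0.4, 0.7]
width: 0.0004
grasp_force: 0.3
t 4.4 pos [ 0.6039 -0.058   0.0472] board [-0.0109 -0.0506  0.0132] | shift [-0.0046  0.0309  0.0039] turn [0.0009 0.     0.0016] F [-1.2 -0.4  0.7] w 0.0004 gf 0.3499936655134661
chock 3 [-0.05432441  0.04560418  0.1034524 ] [-0.04664486  0.04958349  0.10906226]
pin top [0.10145419 0.00548635 0.05445736] 771
chock w 3759 [ 0.00786224 -0.07696664  0.00460841] [ 0.07302898 -0.0189578   0.04459499]
pin axis u w 0.09895910893421077 13184
```

View pics/a1w.png

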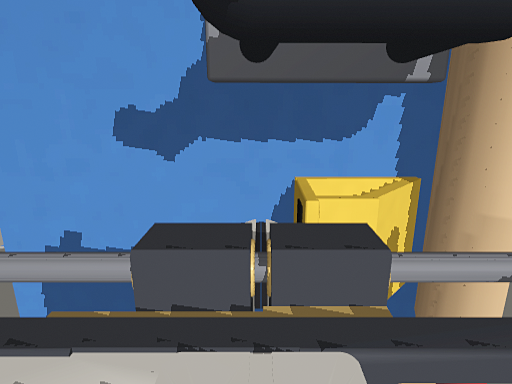

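The chock is now squared, with its toe about 9 mm short of the barrel contact and the pin still at u=0.099. I'll finish the push slowly.

```bash
python3 -m pendant '[[[0,0.01,0],[0,0,0],-1],[[0,0.017,0],[0,0,0],-1],[[0,0.022,0],[0,0,0],-1],[[0,0.026,0],[0,0,0],-1],[[0,0.029,0],[0,0,0],-1],[[0,0.031,0],[0,0,0],-1],[[0,0.031,0],[0,0,0],-1]]'
python3 m.py a2
```

```text
time: 5.38
eef_pos: [0.6125, -0.0562, 0.048]
ee_rot: [0.028, 0.634, 0.772, 0.033]
contact_force: [-3.2, -0.3, 0.9]
width: 0.0004
grasp_force: 1.2
t 5.38 pos [ 0.6125 -0.0562  0.048 ] board [-0.002  -0.0506  0.0132] | shift [-0.0048  0.0014  0.004 ] turn [ 0.0004 -0.0001  0.0016] F [-3.2 -0.3  0.9] w 0.0004 gf 1.230168045294704
chock 1 [-0.05468338  0.04995033  0.11123292] [-0.05468338  0.04995033  0.11123292]
pin top [0.10160875 0.0164623  0.05425435] 685
chock w 3090 [ 0.01662549 -0.07701265  0.00448334] [ 0.07616507 -0.01885457  0.04460379]
pin axis u w 0.09896327376709096 13287
```

```bash
python3 -m pendant '[[[0,0.002,0],[0,0,0],-1],[[0,0.004,0],[0,0,0],-1],[[0,0.005,0],[0,0,0],-1],[[0,0.005,0],[0,0,0],-1]]'
python3 m.py a3
```

```text
time: 5.98
eef_pos: [0.6137, -0.0559, 0.0481]
ee_rot: [0.028, 0.634, 0.772, 0.033]
contact_force: [-3.9, -0.8, 2.6]
width: 0.0005
grasp_force: 2.4
t 5.97 pos [ 0.6137 -0.0559  0.0481] board [-0.0008 -0.0505  0.0132] | shift [-0.005  -0.0027  0.0039] turn [ 0.     -0.0002  0.0016] F [-3.9 -0.8  2.6] w 0.0005 gf 2.411224394745659Traceback (most recent call last):
  File "m.py", line 6, in <module>
    q=W[(H>20)&(H<33)&(S>170)&k];print('chock',len(q),np.percentile(q,1,0),np.percentile(q,99,0))
                                                      ~~~~~~~~~~~~~^^^^^^^
    return _quantile_unchecked(
        a, q, axis, out, overwrite_input, method, keepdims, weights)
    return _ureduce(a,
                    func=_quantile_ureduce_func,
    ...<5 lines>...
                    overwrite_input=overwrite_input,
                    method=method)
    r = func(a, **kwargs)
    result = _quantile(arr,
                       quantiles=q,
    ...<2 lines>...
                       out=out,
                       weights=wgt)
    slices_having_nans = np.isnan(arr[-1, ...])
                                  ~~~^^^^^^^^^
IndexError: index -1 is out of bounds for axis 0 with size 0
```

```bash
sed -i '/^q=.*print(.chock.,/d' m.py; sed -i "s/^p=W\[(H>8)&(H<25)&(S>40)/q=np.zeros((0,3));&/" m.py; sed -i '/^for a in/,/if len(z)/d' m.py; python3 m.py a3; python3 - <<'E'
import cv2;i=cv2.imread('pics/a3w.png');cv2.imwrite('pics/a3z.png',cv2.resize(i[150:330,250:512],None,fx=3,fy=3))
E
```

```text
t 6.03 pos [ 0.6137 -0.0559  0.0481] board [-0.0008 -0.0505  0.0132] | shift [-0.005  -0.0027  0.0039] turn [ 0.     -0.0002  0.0016] F [-5.  -1.3  2.6] w 0.0004 gf 2.4482874968089163
pin top [0.10201484 0.01722835 0.05433592] 683
chock w 3131 [ 0.01788379 -0.07676293  0.00438614] [ 0.07629909 -0.01888705  0.04477972]
pin axis u w 0.09960453046695586 13171
```

View pics/a3z.png

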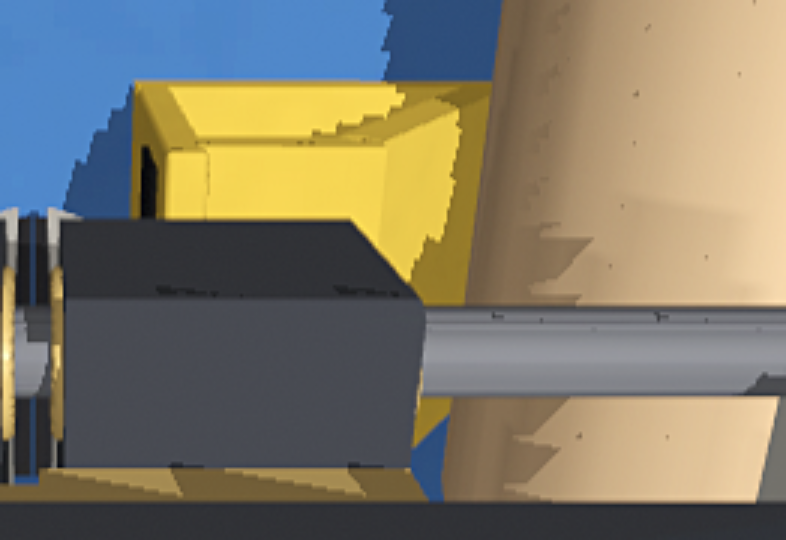

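The toe is now tucked under the barrel: the yellow meets the barrel at (490,80). The pin was nudged 0.6 mm and the force rose, so the chock is snug. I'll back off, lift, and turn towards the horse.

```bash
python3 -m pendant '[[[0,-0.04,0],[0,0,0],-1],[[0,-0.1,-0.02],[0,0,0],-1],[[0,-0.12,-0.2],[0,0,0],-1],[[0,-0.12,-0.4],[0,0,0],-1],[[0,-0.12,-0.58],[0,0,0],0],[[0,-0.12,-0.58],[0,0,0],1],[[0,-0.12,-0.58],[0,0,0],1]]'
python3 - <<'E'
from h import *
go(wb(.015,.052,.19),RG); print(bot.get_state()['q'].round(2))
go(wb(.015,.052,.19),Rz(-V,-n))
E
```

```text
time: 7.0
eef_pos: [0.5635, -0.0656, 0.2179]
ee_rot: [0.028, 0.635, 0.772, 0.033]
contact_force: [-0.2, 0.0, 0.5]
width: 0.0255
grasp_force: 0.0
t 7.0 pos [ 0.5635 -0.0656  0.2179] board [-0.037  -0.0506  0.1867] | shift [ 0.3416  0.1742 -0.0107] turn [ 5.000e-04  2.000e-04 -9.984e-01] F [-0.2  0.   0.5] w 0.0255 gf 0.0
[-0.27  0.38  1.5   0.04  1.19 -0.48]
t 7.0 pos [ 0.5635 -0.0656  0.2179] board [-0.037  -0.0506  0.1867] | shift [ 0.3416  0.1742 -0.0107] turn [ 2.0000e-04 -5.0000e-04  1.0016e+00] F [-0.2  0.   0.5] w 0.0255 gf 0.0
```

```bash
python3 -m pendant '[[[0.34,0.17,-0.03],[0,0,-1],1],[[0.34,0.17,-0.03],[0,0,-1],1],[[0.34,0.17,-0.03],[0,0,-1],1],[[0.34,0.17,-0.03],[0,0,-1],1],[[0.34,0.17,-0.03],[0,0,-1],1],[[0.34,0.17,-0.03],[0,0,-1],1],[[0.34,0.17,-0.03],[0,0,-1],1],[[0.34,0.17,-0.03],[0,0,-1],1],[[0.34,0.17,-0.03],[0,0,-1],1],[[0.34,0.17,-0.03],[0,0,-1],1]]'
python3 - <<'E'
from h import *
f=snap('wrist','w2');cv2.imwrite('pics/w2b.png',cv2.resize(f['frame'][:,:,::-1],(800,600)))
W=bw(cloud(f));mx=f['frame'].max(2)
k=(mx<70)&(W[...,2]>.055)&(W[...,2]<.1)&(W[...,1]>.0)&(W[...,1]<.1)&(W[...,0]>-.1)&(W[...,0]<.1)
t=W[k];print(len(t),t.min(0),t.max(0))
for a in np.arange(-.04,.07,.01):
    z=t[(t[:,0]>a)&(t[:,0]<a+.01)]
    if len(z)>5: print(a.round(2),z[:,1].min().round(4),z[:,1].max().round(4),z[:,2].max().round(4))
q=W[(mx<70)&(W[...,2]>.1)&(W[...,2]<.135)&(abs(W[...,1]-.05)<.04)&(abs(W[...,0])<.1)]
if len(q):print('head',q.min(0),q.max(0))
hsv=cv2.cvtColor(f['frame'],cv2.COLOR_RGB2HSV).astype(int);H,S,Vv=[hsv[...,i] for i in range(3)]
g=W[(S<60)&(mx>60)&(abs(W[...,2]-.014)<.004)&(abs(W[...,1]-.05)<.05)&(abs(W[...,0])<.1)]
if len(g):print('base',np.percentile(g,1,0),np.percentile(g,99,0))
go(wb(.032,.052,.059),RG)
E
```

```text
time: 8.25
eef_pos: [0.5926, 0.0442, 0.2296]
ee_rot: [0.042, -0.097, 0.994, 0.004]
contact_force: [-1.0, -0.2, -0.9]
width: 0.0918
grasp_force: 0.0
3143 [-0.02606486  0.0354522   0.07403704] [0.0679538  0.07299502 0.09994258]
-0.03 0.0379 0.071 0.0861
-0.02 0.0361 0.0728 0.0999
-0.01 0.0361 0.0729 0.0994
0.0 0.036 0.0723 0.0937
0.01 0.0358 0.0725 0.0939
0.02 0.0357 0.0728 0.0943
0.03 0.0355 0.073 0.0942
0.04 0.0364 0.0722 0.0935
0.05 0.0363 0.0723 0.0937
0.06 0.0401 0.0677 0.0907
head [-0.05626293  0.04309626  0.10008721] [-0.00761745  0.06567805  0.13000055]
base [-0.03486018  0.02869843  0.01261492] [0.06952913 0.07980154 0.01616214]
t 8.3 pos [0.5926 0.0442 0.2299] board [0.0134 0.0516 0.1945] | shift [-0.063   0.0008  0.4516] turn [ 0.0006 -0.0014  0.0006] F [ 0.  -0.  -0.2] w 0.0918 gf 0.0
```

View pics/w2b.png

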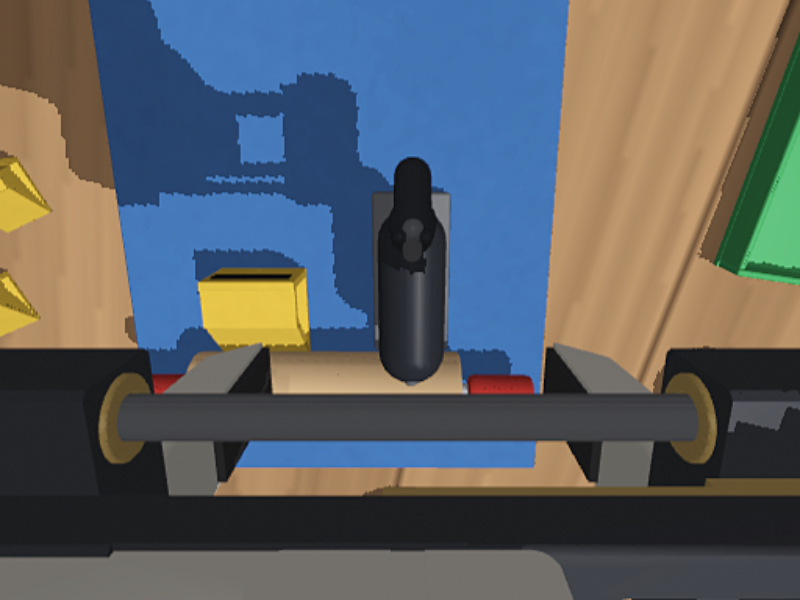

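Wrist view: the horse's trunk spans (380–443, 240–380), centred between the open fingers; the chock at (255,305) meets the barrel. I'll grip 18 mm tailward of the trunk's middle so the gripper body clears the neck.

```bash
python3 -m pendant '[[[-0.075,0.009,0.1],[0,0,0],1],[[-0.075,0.009,0.25],[0,0,0],1],[[-0.075,0.009,0.37],[0,0,0],1],[[-0.075,0.009,0.45],[0,0,0],1],[[-0.075,0.009,0.45],[0,0,0],1],[[-0.075,0.009,0.45],[0,0,0],1]]'
python3 - <<'E'
from h import *
go(wb(.036,.0543,.059),RG)
E
```

```text
time: 9.05
eef_pos: [0.6267, 0.0532, 0.0999]
ee_rot: [0.044, -0.097, 0.994, 0.004]
contact_force: [-1.0, 0.1, -0.3]
width: 0.0916
grasp_force: 0.0
t 9.05 pos [0.6267 0.0532 0.0999] board [0.0371 0.0541 0.0619] | shift [0.0037 0.0007 0.0098] turn [-0.      0.0009  0.0012] F [-1.   0.1 -0.3] w 0.0916 gf 0.0
```

```bash
python3 -m pendant '[[[0,0,0.012],[0,0,0],1],[[0,0,0.012],[0,0,0],0],[[0,0,0.012],[0,0,0],-1],[[0,0,0.012],[0,0,0],-1],[[0,0,0.012],[0,0,0],-1],[[0,0,0.012],[0,0,0],-1],[[0,0,0.012],[0,0,0],-1],[[0,0,0.012],[0,0,0],-1]]'
python3 - <<'E'
from h import *
go(wb(.036,.0543,.059),RG)
E
```

```text
time: 10.05
eef_pos: [0.6266, 0.0532, 0.0955]
ee_rot: [0.044, -0.097, 0.994, 0.004]
contact_force: [-0.7, -0.5, -0.9]
width: 0.0371
grasp_force: 30.0
t 10.05 pos [0.6266 0.0532 0.0955] board [0.0366 0.0541 0.0576] | shift [ 0.002   0.0007 -0.0046] turn [0.     0.0003 0.0016] F [-0.7 -0.5 -0.9] w 0.0371 gf 29.99936431646347
```

```bash
python3 -m pendant '[[[0.005,0,-0.004],[0,0,0],-1],[[0.015,0,-0.008],[0,0,0],-1],[[0.04,0,-0.012],[0,0,0],-1],[[0.08,0,-0.015],[0,0,0],-1],[[0.11,0,-0.015],[0,0,0],-1],[[0.11,0,-0.015],[0,0,0],-1]]'
python3 m.py b1
```

```text
time: 10.8
eef_pos: [0.593, 0.0467, 0.0971]
ee_rot: [0.043, -0.097, 0.994, 0.004]
contact_force: [0.8, 0.6, -4.8]
width: 0.0369
grasp_force: 30.0
t 10.8 pos [0.593  0.0467 0.0971] board [0.0027 0.0542 0.0622] | shift [ 0.015  -0.3539  0.1673] turn [ 0.0000e+00 -3.0000e-04  1.0015e+00] F [ 0.8  0.6 -4.8] w 0.0369 gf 29.998291432857513
pin top [ 0.10236841 -0.02167291  0.05444369] 682
chock w 292 [ 0.01659424 -0.07806308  0.0036662 ] [ 0.0184416  -0.06700617  0.04513567]
pin axis u w 0.09968386625296871 82
```

```bash
python3 -m pendant '[[[0,0,-0.08],[0,0,0],-1],[[0,0,-0.2],[0,0,0],-1],[[0,0,-0.35],[0,0,0],-1],[[0,0,-0.45],[0,0,0],-1],[[0,0,-0.45],[0,0,0],-1]]'
python3 - <<'E'
from h import *
a=np.radians(2.3);T=np.array([np.cos(a),np.sin(a),0]);
R=Rz(np.array([-np.sin(a),np.cos(a),0]),np.array([0,0,-1.]))
p=np.array([.479,.352,0])+.0185*T;p[2]=.2;go(p,R)
E
python3 m.py b2 | tail -3
```

```text
time: 11.52
eef_pos: [0.5838, 0.0447, 0.2342]
ee_rot: [0.047, -0.097, 0.994, 0.003]
contact_force: [-0.3, 0.3, -4.7]
width: 0.037
grasp_force: 30.0
t 11.53 pos [0.5838 0.0447 0.2342] board [0.0052 0.0538 0.1995] | shift [0.0937 1.0633 0.1026] turn [0.0028 0.0594 0.0984] F [-0.3  0.3 -4.7] w 0.037 gf 29.998395144939423
t 11.53 pos [0.5838 0.0447 0.2342] board [0.0052 0.0538 0.1995] | shift [ 0.0277 -0.3517  0.6254] turn [0.0025 0.0038 1.0018] F [-0.3  0.3 -4.7] w 0.037 gf 29.998395144939423
pin top [ 0.10526559 -0.07369953  0.05391469] 163
chock w 578 [ 0.01651662 -0.0788921   0.00495045] [ 0.06955457 -0.01906279  0.04524548]
```

```bash
python3 -m pendant '[[[0.01,0.1,0],[0,0,0],-1],[[0.03,0.25,0],[0,0.02,0.02],-1],[[0.05,0.45,0],[0,0.03,0.05],-1],[[0.07,0.65,0.02],[0,0.05,0.07],-1],[[0.08,0.8,0.05],[0.003,0.059,0.098],-1],[[0.09,0.92,0.08],[0.003,0.059,0.098],-1],[[0.094,1,0.1],[0.003,0.059,0.098],-1],[[0.094,1,0.1],[0.003,0.059,0.098],-1],[[0.094,1,0.1],[0.003,0.059,0.098],-1]]'
python3 - <<'E'
from h import *
a=np.radians(2.3);T=np.array([np.cos(a),np.sin(a),0]);
R=Rz(np.array([-np.sin(a),np.cos(a),0]),np.array([0,0,-1.]))
p=np.array([.479,.352,0])+.0185*T;p[2]=.066;go(p,R)
a=snap('side','s3')['frame'];b=snap('wrist','w3')['frame']
cv2.imwrite('pics/s3b.png',np.hstack([cv2.resize(a[120:384,100:400],(400,352)),cv2.resize(b,(400,352))])[:,:,::-1])
E
```

```text
time: 12.75
eef_pos: [0.4991, 0.3335, 0.1974]
ee_rot: [-0.004, -0.02, 1.0, -0.001]
contact_force: [0.1, 0.4, -3.6]
width: 0.0371
grasp_force: 30.0
t 12.75 pos [0.4991 0.3335 0.1974] board [-0.0258  0.3534  0.1658] | shift [-4.000e-04  6.490e-02  4.381e-01] turn [-0.0007 -0.0047  0.0003] F [ 0.1  0.4 -3.6] w 0.0371 gf 29.998555183410645
```

View pics/s3b.png

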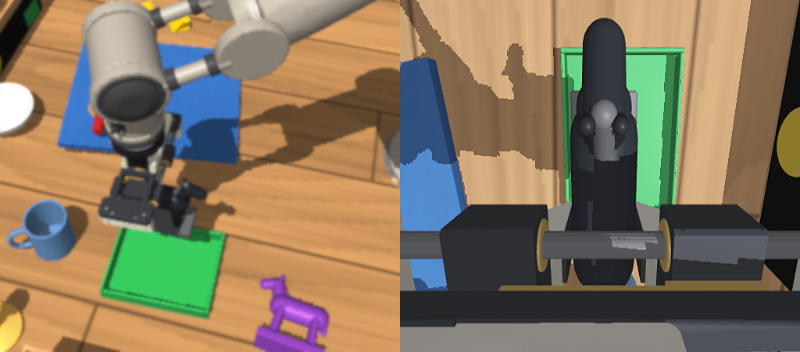

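The horse is held level over the tray, near its right wall, so it needs about 20 mm left and then down.

```bash
python3 -m pendant '[[[0,0.04,0],[0,0,0],-1],[[0,0.065,0.08],[0,-0.004,0],-1],[[0,0.065,0.2],[0,-0.004,0],-1],[[0,0.065,0.32],[0,-0.004,0],-1],[[0,0.065,0.39],[0,-0.004,0],-1],[[0,0.065,0.42],[0,-0.004,0],-1],[[0,0.065,0.43],[0,-0.004,0],-1],[[0,0.065,0.438],[0,-0.004,0],-1],[[0,0.065,0.438],[0,-0.004,0],-1]]'
python3 -c "
from h import *
go(np.array([.4975,.3527,.064]))"
```

```text
time: 13.98
eef_pos: [0.4981, 0.3538, 0.0682]
ee_rot: [0.001, -0.02, 1.0, 0.0]
contact_force: [0.1, -0.4, -5.3]
width: 0.0371
grasp_force: 30.0
t 13.97 pos [0.4981 0.3538 0.0682] board [-0.0342  0.3738  0.0368] | shift [ 0.0023 -0.0037  0.0139] turn [0. 0. 0.] F [ 0.1 -0.4 -5.3] w 0.0371 gf 29.998665153980255
```

```bash
python3 -m pendant '[[[0,0,0.004],[0,0,0],-1],[[0,0,0.008],[0,0,0],-1],[[0,0,0.012],[0,0,0],-1],[[0,0,0.015],[0,0,0],-1],[[0,0,0.017],[0,0,0],-1],[[0,0,0.017],[0,0,0],-1]]'
```

```text
time: 14.72
eef_pos: [0.4978, 0.3536, 0.0624]
ee_rot: [0.0, -0.02, 1.0, 0.0]
contact_force: [-0.6, -1.1, -4.2]
width: 0.0373
grasp_force: 30.0
```

```bash
python3 -m pendant '[[[0,0,0.003],[0,0,0],-1],[[0,0,0.005],[0,0,0],-1],[[0,0,0.005],[0,0,0],-1]]'; python3 -m pendant '[[[0,0,0.002],[0,0,0],-1],[[0,0,0.004],[0,0,0],-1],[[0,0,0.004],[0,0,0],-1]]'
```

```text
time: 15.1
eef_pos: [0.4985, 0.3538, 0.0615]
ee_rot: [0.001, -0.02, 1.0, 0.0]
contact_force: [2.5, -0.3, -0.2]
width: 0.0374
grasp_force: 30.0
time: 15.48
eef_pos: [0.4986, 0.3538, 0.0614]
ee_rot: [0.002, -0.02, 1.0, 0.001]
contact_force: [-0.0, -2.7, 9.4]
width: 0.0372
grasp_force: 30.0
```

Base is down (+9 N). I'll release, wait, then rise straight up.

```bash
python3 -m pendant '[[[0,0,-0.003],[0,0,0],-0.2],[[0,0,-0.003],[0,0,0],0.2],[[0,0,-0.003],[0,0,0],0.5],[[0,0,-0.003],[0,0,0],0.8],[[0,0,-0.003],[0,0,0],0.8],[[0,0,-0.003],[0,0,0],0.8]]'
python3 -m pendant '[[[0,0,-0.1],[0,0,0],0.8],[[0,0,-0.25],[0,0,0],0.8],[[0,0,-0.45],[0,0,0],0.8],[[0,0,-0.55],[0,0,0],0.8],[[-0.3,0,-0.55],[0,0,0],0.8],[[-0.4,0,-0.55],[0,0,0],0.8],[[-0.4,0,-0.55],[0,0,0],0.8]]'
python3 - <<'E'
from h import *
a=snap('side','s4')['frame'];b=snap('top','t4')['frame']
cv2.imwrite('pics/fin.png',np.hstack([cv2.resize(a[120:384,100:400],(400,352)),cv2.resize(b[80:300,110:360],(400,352))])[:,:,::-1])
s=bot.get_state();print(s['time'],s['eef_pos'],s['width'],s['grasp_force'],s['contact_force'])
f=load('t4');W=bw(cloud(f));hsv=cv2.cvtColor(f['frame'],cv2.COLOR_RGB2HSV).astype(int);H,S,Vv=[hsv[...,i] for i in range(3)];k=(abs(W[...,0])<.18)&(abs(W[...,1])<.15)
p=W[(H>8)&(H<25)&(S>40)&(S<160)&(Vv>120)&k&(W[...,2]>.05)]
if len(p):print('pin',len(p),p.mean(0))
E
```

```text
time: 16.23
eef_pos: [0.4977, 0.3536, 0.0605]
ee_rot: [0.0, -0.02, 1.0, 0.0]
contact_force: [-0.3, -1.2, 0.2]
width: 0.0806
grasp_force: 0.0
time: 17.1
eef_pos: [0.6204, 0.3572, 0.2221]
ee_rot: [-0.001, -0.019, 1.0, -0.001]
contact_force: [-0.6, -0.4, -0.6]
width: 0.0827
grasp_force: 0.0
17.2 [0.61722655 0.35816962 0.22429496] 0.08257433432497502 0.0 [-0.17831359 -0.25056763 -0.13340071]
pin 623 [ 0.09962549 -0.00360449  0.0542474 ]
```

View pics/fin.png

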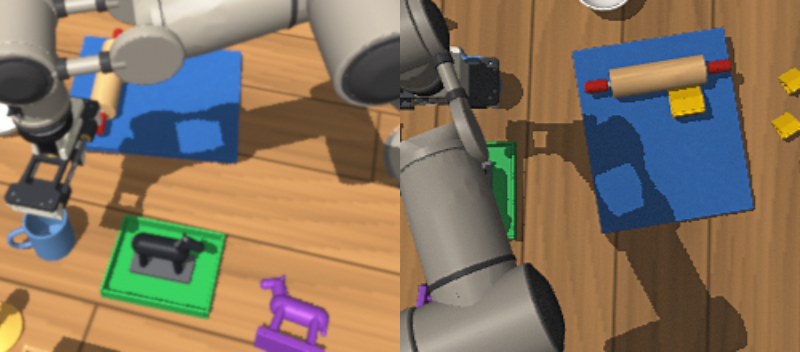

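The side view shows the horse upright in the tray at (165,255). The top view shows the pin held in place by the chock at (687,100).

```bash
python3 -c "
from h import *
print(bot.hand_in())"
```

```text
the job is handed in; nothing more can be done
None
```

The job is handed in (about 17 s of the 64 s used): the chock is snug under the rolling pin, which stayed put apart from a nudge of about 0.6 mm, and the black horse stands upright in the green tray.

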